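# Seat a lamp module in the sloping fixture and hold the spring probe on its round pad

### The arm

A 6-joint arm with a two-finger parallel gripper is mounted at the origin on the work surface. World frame = base frame: x ahead of the robot, y to its left, z up, the work surface at z = 0. Lengths are in m, angles in rad, forces in N, time in s.
With the tool pointing down it reaches from about 0.35 to 0.85 m from the base axis. Payload 8.1 kg.
Tool frame: the origin (TCP) lies at the very end of the fingers, on their centre line; the grasp point (between the pads) lies 19 mm behind it (ctrl.grasp_offset is the distance from the TCP to the grasp point, in m); z points along the fingers, y is the line along which they close (so a half turn about z gives the same grasp; the last joint's range is limited). The gripper opens to 85 mm and grips with 20 to 120 N. Pads are 22 mm wide; open, the fingers measure 114 mm over their backs; the gripper's body (76 mm by 85 mm) begins 54 mm behind the grasp point. The pads swing forward as they close: fully open they stand 13 mm farther back than shut.
Start: joints at [-1.233, 0.13, 1.488, -0, 1.523, -0.085], TCP at [0.246, -0.547, 0.231] pointing down, gripper open.
Joint ranges: [-2.96, 2.96], [-0.89, 2.26], [0.02, 2.5], [-1.34, 4.48], [0, 2.73], [-2.66, 2.66]. Speed limits (rad/s): [2.39, 2.39, 2.79, 3.14, 3.14, 3.14].

### API

Orientations are given as a unit quaternion [x, y, z, w].
In Python, from cell import ctrl, eyes, job gives the robot as it stands (ctrl), with the cameras (eyes) and the job (job).
- The arm moves only by the shell command python3 shift.py, which reads ROWS from standard input. ROWS is a JSON object whose key "motion" holds a list of rows, 1 to 8 of them, each of 7 numbers: dx, dy, dz in normalised numbers (1 is 0.5 m), then a rotation vector rx, ry, rz in a scale on which 1.0 is pi rad, then the opening from 0.0 (shut) to 1.0 (fully open); each row shifts and turns the commanded pose from where the row before left it, along the tool's axes as they then stand; what a row does not reach is not made up. A row lasts 1/12 s, in which the tool goes at most 0.0417 m and 0.125 rad, less where a joint would pass 70% of its speed; a pose out of reach is approached as far as the arm can. The fingers move at their own pace and stop on an object; the grip force is fixed at half the most. Time passes only in rows, so rows that do not move let the fingers close. It prints the time, the measured TCP pose, the force, the opening and the grip force at its end. Input that does not fit is refused with a message, and nothing moves.
- ctrl.observe(): the state, without advancing time (a new reading comes with each control period).
- eyes.get_image(name): name is "scene" or "top" or "wrist"; returns the picture (480x640x3 uint8, blue, green, red); there is no depth.
- eyes.camera_info(name): a dict with "fov_y" (degrees; the focal length in pixels is half the picture's height over the tangent of half this angle, whatever the lens; pixels are square), "cx", "cy" (the principal point, pixels), "origin" and "attitude" of the camera in the world. Camera axes: x right, y down, z forward; pixel columns grow to the right and rows downward; lengths in m; the calibration is good to about 2 mm. A picture is of the moment at which its call begins: read the wrist's pose just before it. camera_info takes no time and is no camera call; for the wrist camera it gives the pose at the moment of the call.
- job.hand_in(): hands the job in; it is judged then, once.
The state is a dict: "clock": time; "q": joint angles; "qvel": joint speeds; "tau": joint torques, N m; "position": TCP position; "tcp_rot": TCP orientation; "contact_force": force on the tool from outside, world axes, zero at the start; "torque": the same for the moment, N m; "grip_width": opening from 0.0 (shut) to 1.0 (fully open); "finger_force": force on a finger pad.
Only numpy, scipy, OpenCV 4.12 (cv2) and the standard library are available. Lean on these libraries where they do the work, as an engineer would, in place of code of your own. Each camera call takes 0.05 s, during which the arm holds its last target. There are 200 camera calls.

### The job

Put the lamp module (the round disc with a white driver block on it) into the round pocket of the sloping test fixture, block side up and lying fully home, and let go of it. Then take the spring-tipped test probe out of its stand and hold its tip on the module's round contact pad (not the bar-shaped one), square to the module's sloping face and gently, with the sprung tip pushed about half way in. Finish while still holding the probe there, and leave the other things on the bench where they are.

Things in the scene. Friction and masses are not known exactly. Their poses are not given: they have to be found in the camera images.
- module: Lamp module, 50-100 g: terracotta disc, 70 mm wide, 6 mm thick, grey board and tiny LEDs on top; white driver block in the middle to grip it by: 24 mm along x, 18 mm along y, z = 6 to 22 mm. Origin: centre of underside; z out of the block side. Starts flat on the bench, block up, yaw within 1.5 rad, left or right of the fixture. May sit in the pocket at any yaw.
- round_pad (a point): Centre of the round brass contact pad (12 mm wide) on the module's upper face, 23.5 mm from the module's centre along its +x, 6 mm above its underside; axes as the module's. A bar-shaped pad (5 x 18 mm) lies on the other side, at -x. The driver block's end is 11.5 mm from the pad's centre and rises 16 mm above the face.
- nest: Grey plate of the test fixture, 120 x 120 x 14 mm, sloping 20 degrees, its lower edge to its front (-x); fixed. Origin: centre of the floor of its round pocket (74 mm wide, 5 mm deep), about 48 mm above the bench; z is the outward normal, square to the pocket floor; x points up the slope. The upper edge is about 73 mm above the bench.
- stand: Probe stand: grey block 70 x 70 x 75 mm, fixed to the bench, with an upright 16 mm hole through its middle. Origin: centre of the underside, z up. Left or right of the fixture, on the side where the module is not.
- probe: Test probe, 0.13 kg, upright in the stand's hole, its shoulder on the stand's top. Black square handle 20 x 20 mm, z = 0 to 60 mm, 4 mm steel cap on top; steel barrel 10 mm wide down to z = -50 mm, then a brass sprung plunger, 4 mm wide, sticking out 16 mm. Origin: centre of the handle's lower end; z along the handle away from the tip; x, y square to its flats.
- probe_tip (a point): Rounded end of the probe's plunger (moves with the plunger): 66 mm below the probe's origin along its -z when the plunger is out; axes as the probe's.
- plunger (a joint): How far the sprung plunger is pushed in, in m: 0 = fully out, 0.010 = at its stop. The push is about 0.75 N to start it and 250 N/m after that (2 N at half way). A dark band round the plunger, 5 mm below the barrel's end when out, reaches the barrel at half way.
- ring_stack: Bystander: joined stack of seven terracotta and white discs, 80 mm in diameter, 48 mm high, behind the fixture to the left. Origin: centre of the underside.
- loose_ring: Bystander: flat white ring, 80 mm outside, 64 mm inside, 6 mm high, between robot and fixture. Origin: centre of the underside.
- bare_disc: Bystander: disc like the module's but without the driver block or pads, 70 mm in diameter, 6 mm thick, behind to the right. Origin: centre of the underside.
- screwdriver: Bystander: screwdriver, 200 mm long, lying between robot and fixture. Origin: mid-length, on the bench.
- glue: Bystander: white bottle, 44 mm in diameter, 100 mm high, behind the fixture to the right. Origin: centre of the underside.
- pliers: Bystander: pliers with green handles, 150 mm long, 12 mm high, lying to the left. Origin: at the pivot, on the bench.

How it is judged:
On the way:
1. the module lies fully home in the pocket, block side up, and is let go (distance between module and nest below 0.004 m and z of module in the frame of nest below 0.002 m and angle between the z axis of module and the z axis of nest, either way round below 0.06 rad and angle between module's own z axis and vertical below 0.6 rad and contact force between the fingers and module below 0.05 N), for 0.3 s.
At the end, for the whole second after the job is handed in: Module home in the pocket (4 mm of centre, 2 mm of floor, flat in 0.06 rad), block up, let go; fingers hold the still probe clear of stand and plate, tip within 5 mm of the round pad centre, square to the face in 0.14 rad, plunger 2.5-7.8 mm in, 0.5-5 N; bystanders shifted under 30 mm (all of step 1 and distance between probe_tip and round_pad below 0.005 m and value of joint plunger between 0.0025 and 0.0078 m and contact force between probe and module between 0.5 and 5 N and angle between the z axis of probe and the z axis of module, either way round below 0.14 rad and angle between probe's own z axis and vertical below 0.7 rad and contact force between the fingers and probe above 1 N and contact force between probe and nest below 0.05 N and contact force between probe and stand below 0.05 N and linear speed of probe below 0.05 m/s); the arm keeps its last pose, push and grip.
It fails at once if the probe or its tip is jammed against the module (over 12 N) (contact force between probe and module above 12 N).
It fails at once if another thing on the bench is shifted by more than 30 mm (distance of any of ring_stack, loose_ring, bare_disc, screwdriver, glue, pliers from where it was at the start of the episode above 0.03 m).
It also fails if it takes over 51 s, if anything falls off the work surface, if the arm or the gripper's body presses on something with over 40 N, if the wrist force passes 120 N, or if a joint passes its speed limit or range.

## Working session

There is one attempt and no reset: what is moved stays moved. The work goes in short steps, Python scripts to look and compute and a shell command to move; the robot and the scene stay as the last step left them, time stands still between calls to the robot, and variables do not carry over. Pictures are saved under pics/ and viewed, at most 12 in all, crops included, and the job is handed in when it is done.

```bash
ls; mkdir -p pics; python3 - <<'E'
from cell import ctrl, eyes, job
import cv2
for n in("top","scene"):
    print(n,eyes.camera_info(n)); cv2.imwrite(f"pics/{n}0.png",eyes.get_image(n))
print(eyes.camera_info("wrist")); print(ctrl.observe(),ctrl.grasp_offset)
E
```

```text
cell.py
pics
shift.py
top {'fov_y': 44.73582195441234, 'cx': 328.2418443139695, 'cy': 232.0104547822387, 'origin': array([0.33768844, 0.04532215, 1.43880923]), 'attitude': array([ 0.71331168, -0.69540459,  0.06000432, -0.0632328 ])}
scene {'fov_y': 42.69078832049292, 'cx': 322.11733777631866, 'cy': 241.0570412257362, 'origin': array([1.45690579, 0.56961632, 0.74975482]), 'attitude': array([ 0.42654993,  0.77049982, -0.40943712, -0.23821508])}
{'fov_y': 70.09097853418992, 'cx': 319.33729209523415, 'cy': 240.4774645630015, 'origin': array([ 0.30820125, -0.51818505,  0.37256923]), 'attitude': array([ 0.83210082, -0.53771842, -0.0744114 ,  0.11371048])}
{'clock': 0.1, 'q': array([-1.23338687e+00,  1.31064320e-01,  1.48913775e+00,  7.00463259e-06,
        1.52301067e+00, -8.54114616e-02]), 'qvel': array([ 0.000744  , -0.00107881, -0.00322842, -0.00123496, -0.00078875,
       -0.0008074 ]), 'tau': array([ 5.43287624e-04, -5.70950103e+01, -5.01943016e+01, -3.57442912e-05,
        8.11624748e-03, -2.99021292e-05]), 'position': array([ 0.24605755, -0.5466986 ,  0.23037999]), 'tcp_rot': array([ 9.77735632e-01,  2.09838932e-01, -9.83238982e-05, -8.04057809e-04]), 'contact_force': array([ 0.31749916, -0.52639327,  0.16649477]), 'torque': array([ 0.03993573,  0.00922464, -0.03566336]), 'finger_force': 0.0, 'grip_width': 1.0034280549092354} 0.0187
```

View pics/top0.png

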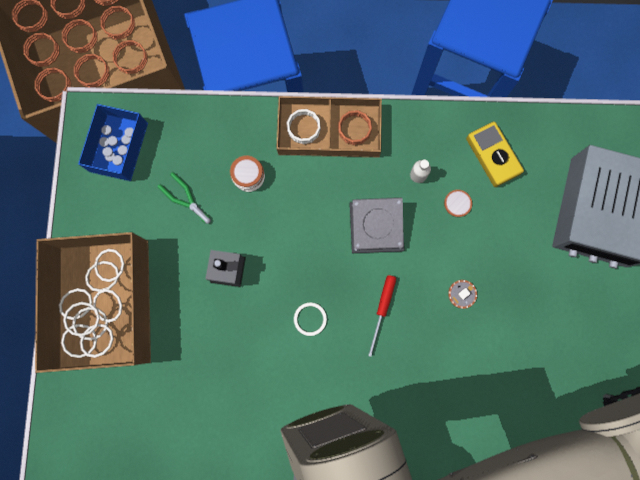

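View pics/scene0.png

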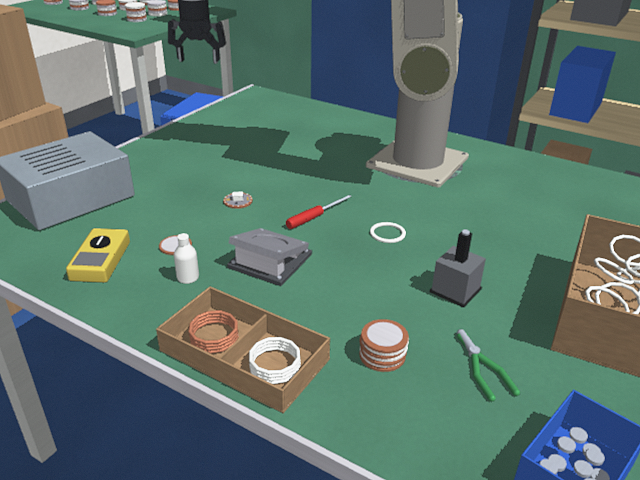

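The top view shows the module at (463,294), the fixture pocket at (378,223), the stand at (225,268) with the probe cap at (219,264), the ring at (310,319), the screwdriver at (382,315) and the glue at (422,172). In the scene view the module is at (238,198), the pocket at about (268,241) and the probe cap at (464,233).

```bash
cat > h.py <<'E'
import numpy as np, cv2
from scipy.spatial.transform import Rotation as R
from cell import ctrl, eyes, job
np.set_printoptions(precision=4,suppress=True)
def ray(ci,px):
    px=np.atleast_2d(px).astype(float); f=240/np.tan(np.radians(ci["fov_y"]/2))
    d=np.c_[(px[:,0]-ci["cx"])/f,(px[:,1]-ci["cy"])/f,np.ones(len(px))]
    d=R.from_quat(ci["attitude"]).apply(d); return np.array(ci["origin"]),d/np.linalg.norm(d,axis=1)[:,None]
def plane(ci,px,z):
    o,d=ray(ci,px); return o+d*((z-o[2])/d[:,2])[:,None]
def tri(views):
    A=np.zeros((3,3));b=np.zeros(3);L=[]
    for ci,px in views:
        o,d=ray(ci,px);M=np.eye(3)-np.outer(d[0],d[0]);A+=M;b+=M@o;L.append((o,M))
    p=np.linalg.solve(A,b); return p,max(np.linalg.norm(M@(p-o)) for o,M in L)
def proj(ci,P):
    f=240/np.tan(np.radians(ci["fov_y"]/2)); c=R.from_quat(ci["attitude"]).inv().apply(np.atleast_2d(P)-ci["origin"])
    return np.c_[ci["cx"]+f*c[:,0]/c[:,2],ci["cy"]+f*c[:,1]/c[:,2]]
def shot(name,save=None):
    ci=eyes.camera_info(name); im=eyes.get_image(name)
    if save: cv2.imwrite("pics/"+save,im)
    return ci,im
def toolmove(target,rot=None,grasp=False):
    "shift and rotvec in the tool axes from the measured pose; rot = Rotation wanted"
    s=ctrl.observe(); r=R.from_quat(s["tcp_rot"]); 
    d=r.inv().apply(np.array(target)-s["position"])
    return d,(r.inv()*rot).as_rotvec() if rot is not None else None
E
python3 - <<'E'
from h import *
t=eyes.camera_info("top");s=eyes.camera_info("scene")
print("module",tri([(t,(464,294)),(s,(238,197))]),plane(t,(463,294),.01))
print("probe cap",tri([(t,(219,264)),(s,(464,233))]))
print("nest",tri([(t,(377.5,223)),(s,(268,241))]))
print("nest corners z.05",plane(t,[(353,200),(403,200),(353,250),(403,250)],.055))
print("stand top corners",plane(t,[(208,252),(242,253),(241,284)],.075))
print("ring,screwdriver ends,glue top,disc",plane(t,[(310,319),(390,278),(372,355),(424,163),(458,203)],.01))
o=ctrl.observe();c=eyes.camera_info("wrist");r=R.from_quat(o["tcp_rot"])
print("cam in tool",r.inv().apply(c["origin"]-o["position"]),(r.inv()*R.from_quat(c["attitude"])).as_matrix(),r.as_matrix())
E
```

```text
module (array([ 0.4434, -0.2785,  0.0113]), np.float64(0.0014692625421183262)) [[ 0.4442 -0.2776  0.01  ]]
probe cap (array([0.4881, 0.2991, 0.1334]), np.float64(0.0007952667325664053))
nest (array([ 0.6083, -0.0652,  0.0504]), np.float64(0.0014464965554353887))
nest corners z.05 [[ 0.6621 -0.0034  0.055 ]
 [ 0.6652 -0.1249  0.055 ]
 [ 0.5393 -0.0056  0.055 ]
 [ 0.5423 -0.1253  0.055 ]]
stand top corners [[0.523  0.3373 0.075 ]
 [0.5226 0.2569 0.075 ]
 [0.4495 0.2555 0.075 ]]
ring,screwdriver ends,glue top,disc [[ 0.3743  0.0938  0.01  ]
 [ 0.4788 -0.0993  0.01  ]
 [ 0.2927 -0.0575  0.01  ]
 [ 0.7735 -0.1834  0.01  ]
 [ 0.6716 -0.2684  0.01  ]]
cam in tool [ 0.0684 -0.0007 -0.1422] [[ 0.0003 -0.963  -0.2694]
 [ 1.      0.0003  0.0002]
 [-0.0001 -0.2694  0.963 ]] [[ 0.9119  0.4103 -0.0005]
 [ 0.4103 -0.9119  0.0015]
 [ 0.0001 -0.0016 -1.    ]]
```

Units first: shifts go in shares of 0.5 m and turns go in shares of pi rad. So 0.035 m / 0.5 = 0.07, -0.0195 m / 0.5 = -0.039.

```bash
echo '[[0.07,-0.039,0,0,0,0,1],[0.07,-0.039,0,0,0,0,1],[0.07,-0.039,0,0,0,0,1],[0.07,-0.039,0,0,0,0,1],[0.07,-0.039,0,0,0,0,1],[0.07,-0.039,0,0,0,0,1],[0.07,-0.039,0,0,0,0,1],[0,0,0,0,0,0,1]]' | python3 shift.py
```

```text
refused: ROWS must be an object with the rows under "motion". Nothing was moved.
```

I used the wrong layout. The manual says an object with the rows under "motion"; once more.

```bash
echo '{"motion": [[0.07,-0.039,0,0,0,0,1],[0.07,-0.039,0,0,0,0,1],[0.07,-0.039,0,0,0,0,1],[0.07,-0.039,0,0,0,0,1],[0.07,-0.039,0,0,0,0,1],[0.07,-0.039,0,0,0,0,1],[0.07,-0.039,0,0,0,0,1],[0,0,0,0,0,0,1]]}' | python3 shift.py
python3 - <<'E'
from h import *
ci,im=shot("wrist","w1.png"); print(ci["origin"],proj(ci,[.444,-.278,.01]),ctrl.observe()["position"],ctrl.observe()["clock"])
E
```

```text
clock: 0.77
position: [0.4171, -0.3165, 0.231]
tcp_rot: [0.977, 0.213, 0.001, -0.001]
contact_force: [-0.1, -0.8, -0.2]
grip_width: 1.002
finger_force: 0.0
[ 0.4788 -0.2878  0.3734] [[297.5866 172.9964]] [ 0.4155 -0.319   0.231 ] 0.8167
```

View pics/w1.png

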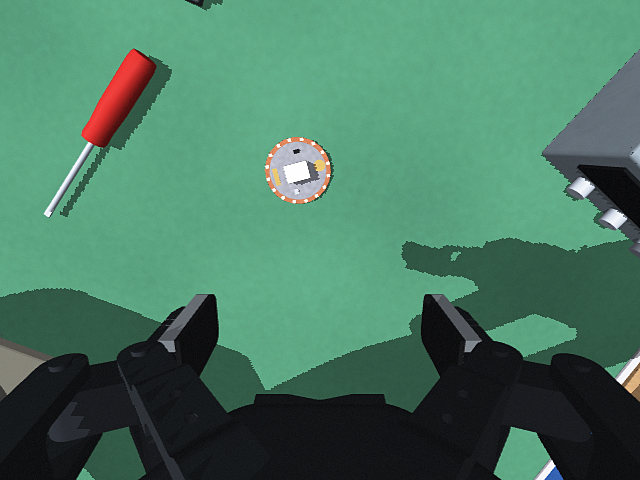

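The module is at (298,171), white block at (297,172), with gold features at about (320,166) and (277,177). I'll look from closer to tell the pads apart and for the second view.

Converted, 0.035 m / 0.5 = 0.07, 0.02 m / 0.5 = 0.04.

```bash
echo '{"motion": [[0,-0.024,0.07,0,0,0,1],[0,-0.024,0.07,0,0,0,1],[0,0,0.04,0,0,0,1],[0,0,0,0,0,0,1],[0,0,0,0,0,0,1]]}' | python3 shift.py
python3 - <<'E'
from h import *
ci,im=shot("wrist","w2.png"); print(ci["origin"],ctrl.observe()["position"])
p=proj(ci,[.444,-.278,.01])[0].astype(int);print(p)
x,y=np.clip(p,[110,90],[530,390]); c=im[y-90:y+90,x-110:x+110];print("crop origin",x-110,y-90)
cv2.imwrite("pics/w2c.png",cv2.resize(c,None,fx=3,fy=3,interpolation=cv2.INTER_NEAREST))
E
```

```text
clock: 1.23
position: [0.4025, -0.3003, 0.1403]
tcp_rot: [0.978, 0.209, -0.001, -0.001]
contact_force: [0.9, -0.9, 1.4]
grip_width: 1.002
finger_force: 0.0
[ 0.465  -0.2719  0.2825] [ 0.4037 -0.3013  0.1422]
[316 172]
crop origin 206 82
```

View pics/w2c.png

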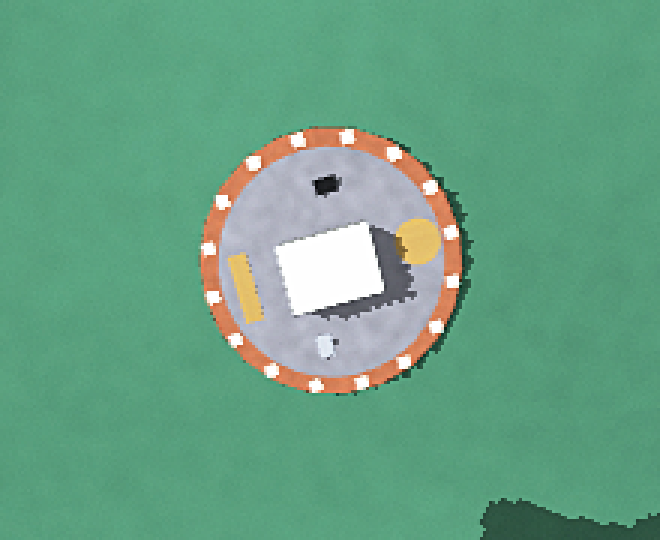

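The round pad is at the right: crop (418,241), full picture (345,162). The bar pad is at full picture (288,178), the block at crop (329,269) and the disc centre at about (316,169).

```bash
cat >> h.py <<'E'
def module(im,near):
    "disc ellipse centre, block-top corners, pads (pixels)"
    hsv=cv2.cvtColor(im,cv2.COLOR_BGR2HSV)
    W=((hsv[...,1]<40)&(hsv[...,2]>225)).astype(np.uint8)
    cs,_=cv2.findContours(W,cv2.RETR_EXTERNAL,cv2.CHAIN_APPROX_NONE)
    cs=[c for c in cs if np.hypot(*(np.array(cv2.minAreaRect(c)[0])-near))<40]
    b=max(cs,key=cv2.contourArea); rect=cv2.minAreaRect(b)
    Y=cv2.inRange(hsv,(18,90,150),(28,255,255)); O=cv2.inRange(hsv,(4,120,120),(16,255,255))
    yy,xx=np.mgrid[:480,:640]; m=(np.hypot(xx-near[0],yy-near[1])<80)
    Y[~m]=0;O[~m]=0
    n,l,st,ce=cv2.connectedComponentsWithStats(Y)
    pads=[(int(st[i,4]),ce[i]) for i in range(1,n) if st[i,4]>15]
    pts=cv2.findNonZero(O); e=cv2.fitEllipse(cv2.convexHull(pts))
    return e,rect,pads
E
python3 - <<'E'
from h import *
o=ctrl.observe();p=o["position"]
c2=eyes.camera_info("wrist")
i1=cv2.imread("pics/w1.png");i2=cv2.imread("pics/w2.png")
# w1 camera: fixed mount, rebuilt from the printed origin and the (unchanged) attitude
c1=dict(c2,origin=np.array([.4788,-.2878,.3734]))
c2=dict(c2,origin=np.array([.465,-.2719,.2825]))
r=[]
for c,i,n in((c1,i1,(298,171)),(c2,i2,(316,169))):
    e,b,pads=module(i,n); print(e,b,pads); r.append((c,b[0])); 
    print("disc on z=.006",plane(c,e[0],.006),"block z=.022",plane(c,b[0],.022))
    q=plane(c,cv2.boxPoints(b),.022); print("block edges",np.linalg.norm(np.diff(q,axis=0),axis=1),[np.degrees(np.arctan2(*(q[k+1]-q[k])[[1,0]])) for k in range(3)])
    print("pads",[(a,plane(c,x,.006)[0]) for a,x in pads])
print("block top tri",tri(r)); print(p,R.from_quat(o["tcp_rot"]).as_matrix())
E
```

```text
((297.607421875, 169.83724975585938), (64.92378234863281, 66.5448989868164), 164.25022888183594) ((296.1286315917969, 171.7323760986328), (17.714305877685547, 23.96262550354004), 75.0685806274414) [(92, array([319.337, 164.913])), (72, array([276.1528, 176.5694]))]
disc on z=.006 [[ 0.4463 -0.2776  0.006 ]] block z=.022 [[ 0.4454 -0.2774  0.022 ]]
block edges [0.0241 0.0175 0.0244] [np.float64(-51.28044431824288), np.float64(-141.08451468662014), np.float64(128.915355241399)]
pads [(92, array([ 0.4603, -0.2964,  0.006 ])), (72, array([ 0.4305, -0.2596,  0.006 ]))]
((316.0656433105469, 168.21241760253906), (86.5909194946289, 88.45240783691406), 177.9425048828125) ((315.6615295410156, 171.09228515625), (23.855974197387695, 31.574085235595703), 74.74488067626953) [(168, array([345.3155, 161.7976])), (129, array([287.5426, 177.6047]))]
disc on z=.006 [[ 0.4477 -0.277   0.006 ]] block z=.022 [[ 0.4466 -0.2773  0.022 ]]
block edges [0.0234 0.0175 0.0238] [np.float64(-50.95028546240055), np.float64(-139.76289702939178), np.float64(129.3208516087068)]
pads [(168, array([ 0.4617, -0.2961,  0.006 ])), (129, array([ 0.4316, -0.2593,  0.006 ]))]
block top tri (array([ 0.4467, -0.2774,  0.0308]), np.float64(0.000583451650431367))
[ 0.4037 -0.3013  0.1422] [[ 0.9123  0.4095  0.0002]
 [ 0.4095 -0.9123 -0.0005]
 [-0.      0.0005 -1.    ]]
```

Block centre (0.4463, −0.2773), module +x heading −51°; the block size and pad spacing check out. I'll work out the shift and also the nest geometry: the grip is along module y with tool x along module x.

```bash
cat >> h.py <<'E'
def down(yaw): # tool pointing down, tool x at world yaw (deg)
    c,s=np.cos(np.radians(yaw)),np.sin(np.radians(yaw)); return R.from_matrix([[c,s,0],[s,-c,0],[0,0,-1]])
E
python3 - <<'E'
from h import *
print(toolmove([.4463,-.2773,.008],down(-51)))
E
```

```text
(array([ 0.0487, -0.0045,  0.1342]), array([ 0.0005, -0.0003,  1.312 ]))
```

Converted, 0.0243 m / 0.5 = 0.0486, -0.0022 m / 0.5 = -0.0044, 0.125 rad / 3.1416 = 0.0398.

```bash
echo '{"motion": [[0.0486,-0.0044,0.04,0,0,0,1],[0.0486,-0.0044,0.04,0,0,0,1],[0,0,0.02,0,0,0.0398,1],[0,0,0.02,0,0,0.0398,1],[0,0,0.02,0,0,0.0398,1],[0,0,0,0,0,0.0398,1],[0,0,0,0,0,0.0398,1],[0,0,0,0,0,0.0398,1]]}' | python3 shift.py >/dev/null
echo '{"motion": [[0,0,0,0,0,0.0398,1],[0,0,0,0,0,0.0398,1],[0,0,0,0,0,0.0398,1],[0,0,0,0,0,0.0398,1],[0,0,0,0,0,0.0197,1],[0,0,0,0,0,0,1],[0,0,0,0,0,0,1]]}' | python3 shift.py
python3 - <<'E'
from h import *
print(toolmove([.4463,-.2773,.008],down(-51)))
ci,im=shot("wrist","w3.png")
p=proj(ci,[.4463,-.2773,.015])[0];print(p)
e,b,pads=module(im,p); print(e,b,pads)
print(plane(ci,e[0],.006),plane(ci,b[0],.022),[(a,plane(ci,x,.006)[0]) for a,x in pads])
q=plane(ci,cv2.boxPoints(b),.022);print([np.degrees(np.arctan2(*(q[k+1]-q[k])[[1,0]])) for k in range(3)])
E
```

```text
clock: 2.53
position: [0.4476, -0.2779, 0.0735]
tcp_rot: [0.903, -0.429, 0.002, 0.0]
contact_force: [-0.6, 0.3, -0.2]
grip_width: 1.0
finger_force: 0.0
(array([-0.0015,  0.0007,  0.0654]), array([-0.0008, -0.0035,  0.0027]))
[320.9923 260.5988]
((321.1940002441406, 254.63429260253906), (101.71817779541016, 106.55186462402344), 90.48094940185547) ((321.0, 265.0), (36.0, 30.0), 90.0) [(248, array([321.1855, 220.8871])), (189, array([321., 291.]))]
[[ 0.4468 -0.2782  0.006 ]] [[ 0.4461 -0.277   0.022 ]] [(248, array([ 0.4608, -0.2953,  0.006 ])), (189, array([ 0.4309, -0.2585,  0.006 ]))]
[np.float64(-140.82085486546958), np.float64(129.91850858601086), np.float64(39.17968804831677)]
```

Converted, 0.03 m / 0.5 = 0.06, 0.025 m / 0.5 = 0.05.

```bash
echo '{"motion": [[-0.0024,0.001,0.06,0,0,0,1],[0,0,0.05,0,0,0,1],[0,0,0.02,0,0,0,1],[0,0,0,0,0,0,0.1],[0,0,0,0,0,0,0],[0,0,0,0,0,0,0],[0,0,0,0,0,0,0],[0,0,0,0,0,0,0]]}' | python3 shift.py; echo '{"motion": [[0,0,0,0,0,0,0],[0,0,0,0,0,0,0],[0,0,0,0,0,0,0]]}' | python3 shift.py
```

```text
clock: 3.25
position: [0.4462, -0.2765, 0.0079]
tcp_rot: [0.903, -0.43, 0.001, 0.0]
contact_force: [0.3, -0.4, 0.8]
grip_width: 0.301
finger_force: 0.0
clock: 3.5
position: [0.4463, -0.2765, 0.0079]
tcp_rot: [0.903, -0.43, 0.001, 0.0]
contact_force: [-1.7, 0.5, 6.5]
grip_width: 0.197
finger_force: 59.9
```

Converted, -0.035 m / 0.5 = -0.07, -0.022 m / 0.5 = -0.044, -0.125 rad / 3.1416 = -0.0398.

```bash
echo '{"motion": [[0,0,-0.04,0,0,0,0],[0,0,-0.07,0,0,-0.0398,0],[0,0,-0.07,0,0,-0.0398,0],[0,0,-0.07,0,0,-0.0398,0],[0,0,-0.07,0,0,-0.0398,0],[0,0,-0.044,0,0,-0.0398,0],[0,0,0,0,0,-0.0398,0],[0,0,0,0,0,-0.0398,0]]}' | python3 shift.py ; echo '{"motion": [[0.036,-0.072,0,0,0,-0.0048,0],[0.036,-0.072,0,0,0,0,0],[0.036,-0.072,0,0,0,0,0],[0,0,0,0,0,0,0],[0,0,0,0,0,0,0]]}' | python3 shift.py
python3 - <<'E'
from h import *
import json
ci,im=shot("wrist","n1.png");json.dump({k:np.array(v).tolist() for k,v in ci.items()},open("n1.json","w"));print(proj(ci,[.608,-.065,.05]),ctrl.observe()["position"])
E
echo '{"motion": [[0,-0.07,0,0,0,0,0],[0,-0.07,0,0,0,0,0],[0,-0.07,0,0,0,0,0],[0,-0.07,0,0,0,0,0],[0,-0.06,0,0,0,0,0],[0,0,0,0,0,0,0],[0,0,0,0,0,0,0]]}' | python3 shift.py
python3 - <<'E'
from h import *
import json
ci,im=shot("wrist","n2.png");json.dump({k:np.array(v).tolist() for k,v in ci.items()},open("n2.json","w"));print(proj(ci,[.608,-.065,.05]),ctrl.observe()["position"])
cv2.imwrite("pics/n12.png",np.vstack([cv2.imread("pics/n1.png")[:290],im[:290]]))
E
```

```text
clock: 4.17
position: [0.4464, -0.2766, 0.1915]
tcp_rot: [1.0, -0.004, 0.002, 0.002]
contact_force: [-0.1, 0.1, -1.7]
grip_width: 0.192
finger_force: 59.0
clock: 4.58
position: [0.5003, -0.166, 0.1885]
tcp_rot: [1.0, 0.002, 0.0, 0.0]
contact_force: [-1.2, -0.7, -1.0]
grip_width: 0.189
finger_force: 59.1
[[187.8194  89.7974]] [ 0.4997 -0.1673  0.1884]
clock: 5.22
position: [0.4993, 0.002, 0.1884]
tcp_rot: [1.0, 0.001, 0.0, 0.0]
contact_force: [0.2, -0.4, -0.7]
grip_width: 0.191
finger_force: 59.2
[[408.9002  89.4581]] [0.4994 0.0011 0.1884]
```

View pics/n12.png

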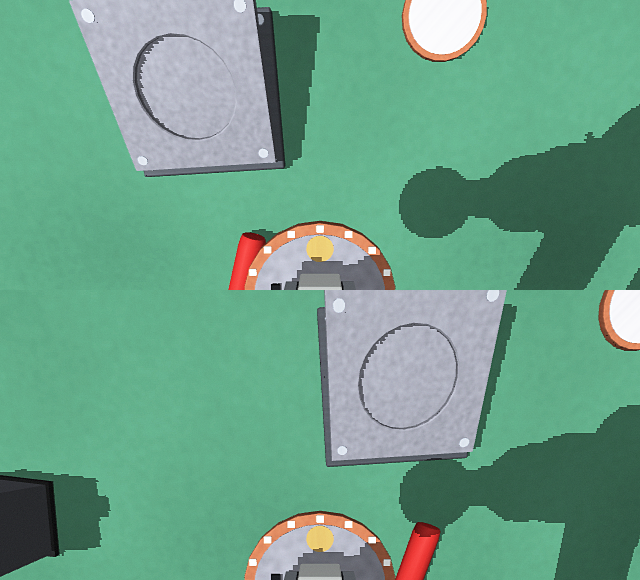

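The fixture's four bright bolts appear in both views: n1 (88,15), (240,5), (143,161), (263,153) and n2 (339,16), (492,5), (342,161), (464,152). The pocket is at (187,88) and (408,87). The module is held upright with its round pad at +x of the tool. I'll triangulate the bolts for the plate frame.

```bash
python3 - <<'E'
from h import *
import json
A=[(88,15),(240,5),(143,161),(263,153)];B=[(339,16),(492,5),(342,161),(464,152)]
V=[]
for n,L in(("n1",A),("n2",B)):
    c=json.load(open(n+".json"));im=cv2.imread(f"pics/{n}.png"); g=im.min(2).astype(int);o=[]
    for x,y in L:
        y0=max(y-9,0);w=g[y0:y+10,x-9:x+10]; t=(np.median(w)+w.max())/2; yy,xx=np.nonzero(w>t); o.append((xx.mean()+x-9,yy.mean()+y0))
    V.append((c,np.array(o)));print(o)
P=[]
for k in range(4):
    p,e=tri([(V[0][0],V[0][1][k]),(V[1][0],V[1][1][k])]);P.append(p);print(p,e)
P=np.array(P);c=P.mean(0);u,s,vt=np.linalg.svd(P-c);n=vt[2]*np.sign(vt[2,2]);print("centre",c,"n",n,"tilt",np.degrees(np.arccos(n[2])),"resid",s[2])
ux=(P[0]+P[1]-P[2]-P[3]);ux/=np.linalg.norm(ux);uy=(P[0]+P[2]-P[1]-P[3]);print("ux",ux,uy/np.linalg.norm(uy), "spans",np.linalg.norm(P[0]-P[2]),np.linalg.norm(P[0]-P[1]))
f=c-5e-3*n;print("floor centre",f)
# pocket rim check: ring of 37 mm in the top plane projected, against the dark rim seen
uy=np.cross(n,ux)
for i,(ci,_) in enumerate(V):
    im=cv2.imread(f"pics/n{i+1}.png"); a=np.linspace(0,2*np.pi,60)
    q=proj(ci,c+.037*(np.outer(np.cos(a),ux)+np.outer(np.sin(a),uy)))
    crop=cv2.resize(im[0:190],None,fx=1,fy=1); cv2.polylines(crop,[np.round(q*16).astype(np.int32)],True,(0,0,255),1,cv2.LINE_AA,4)
    x=int(q[:,0].mean()); V[i]=crop[:,x-90:x+110]
cv2.imwrite("pics/rim.png",cv2.resize(np.hstack(V),None,fx=2,fy=2))
E
```

```text
[(np.float64(87.17424242424242), np.float64(15.333333333333334)), (np.float64(239.40322580645162), np.float64(5.266129032258065)), (np.float64(142.0), np.float64(160.41935483870967)), (np.float64(262.86764705882354), np.float64(152.83823529411765))]
[(np.float64(338.45384615384614), np.float64(15.192307692307692)), (np.float64(492.3304347826087), np.float64(4.730434782608696)), (np.float64(341.78125), np.float64(160.25)), (np.float64(463.77777777777777), np.float64(152.20634920634922))]
[ 0.6507 -0.0097  0.0705] 3.208768827051663e-06
[ 0.6571 -0.1115  0.0705] 2.2597844491123895e-05
[ 0.5549 -0.0161  0.0358] 1.7173928502690715e-05
[ 0.5617 -0.1178  0.0357] 6.142201384516007e-05
centre [ 0.6061 -0.0638  0.0531] n [-0.3403 -0.0225  0.94  ] tilt 19.940928560551132 resid 4.7045206721348245e-05
ux [0.938  0.0623 0.3411] [-0.0645  0.9979  0.0005] spans 0.10202703723458219 0.10202068022845259
floor centre [ 0.6078 -0.0637  0.0484]
```

View pics/rim.png

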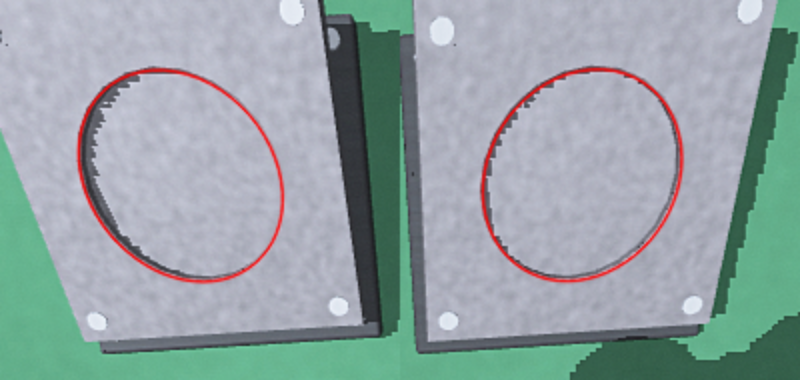

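The projected 37 mm rim falls on the pocket's edge in both views (pocket at (180,175) and (582,175) in the enlarged picture), so the nest frame is good. Next I check the module's seat in the hand and get the approach shift.

```bash
cat >> h.py <<'E'
n=np.array([-.3403,-.0225,.94]);n/=np.linalg.norm(n);ux=np.array([.938,.0623,.3411]);ux-=n*(ux@n);ux/=np.linalg.norm(ux);uy=np.cross(n,ux)
F=np.array([.6078,-.0637,.0484]); RN=R.from_matrix(np.c_[ux,-uy,-n])
E
python3 - <<'E'
from h import *
im=cv2.imread("pics/n2.png");ci=eyes.camera_info("wrist");o=ctrl.observe();r=R.from_quat(o["tcp_rot"])
e,b,pads=module(im,(320,285));print(e,pads)
for dx,dz in((.0235,.0019),(.0242,.0019),(.0242,.003)):
  print(proj(ci,o["position"]+r.apply([dx,0,dz])),proj(ci,o["position"]+r.apply([dx+.0115,0,dz])))
print(toolmove(F+.0579*n-.0007*ux,RN))
E
```

```text
((319.5710754394531, 292.3909912109375), (138.7462921142578, 150.50440979003906), 94.82709503173828) [(522, array([319.659 , 247.8525])), (339, array([319.3363, 342.9823]))]
[[320.9407 249.7932]] [[320.9838 224.3313]]
[[320.9433 248.2732]] [[320.9864 222.7469]]
[[320.9311 247.5505]] [[320.9736 222.1911]]
(array([0.088 , 0.0662, 0.0859]), array([ 0.012 ,  0.3478, -0.0646]))
```

Converted, 0.022 m / 0.5 = 0.044, 0.0215 m / 0.5 = 0.043, 0.116 rad / 3.1416 = 0.0369.

```bash
echo '{"motion": [[0.044,0.0332,0.043,0,0,0,0],[0.044,0.0332,0.043,0,0,0,0],[0.044,0.0332,0.043,0,0,0,0],[0.044,0.0332,0.043,0,0,0,0],[0,0,0,0.0013,0.0369,-0.0068,0],[0,0,0,0.0013,0.0369,-0.0068,0],[0,0,0,0.0013,0.0369,-0.0068,0],[0,0,0,0,0,0,0]]}' | python3 shift.py ; echo '{"motion": [[0,0,0,0,0,0,0],[0,0,0,0,0,0,0]]}' | python3 shift.py
python3 - <<'E'
from h import *
print(toolmove(F+.0079*n-.0007*ux,RN)); print(ctrl.observe()["q"])
E
```

```text
clock: 5.93
position: [0.5792, -0.0652, 0.0932]
tcp_rot: [0.985, 0.031, 0.169, -0.007]
contact_force: [-2.6, 1.6, -3.8]
grip_width: 0.198
finger_force: 59.1
clock: 6.1
position: [0.5889, -0.0663, 0.1048]
tcp_rot: [0.984, 0.031, 0.174, -0.005]
contact_force: [1.0, 0.3, -0.4]
grip_width: 0.191
finger_force: 59.1
(array([-0.0021, -0.0014,  0.0516]), array([ 0.0016, -0.0013, -0.0024]))
[-0.267  -0.0979  1.9993  0.1399  0.9129  1.1728]
```

Converted, 0.02 m / 0.5 = 0.04, 0.015 m / 0.5 = 0.03.

```bash
echo '{"motion": [[-0.003,-0.002,0.04,0,0,0,0],[0,0,0.03,0,0,0,0],[0,0,0.012,0,0,0,0],[0,0,0,0,0,0,0],[0,0,0,0,0,0,0],[0,0,0,0,0,0,0]]}' | python3 shift.py
python3 - <<'E'
from h import *
print(toolmove(F+.0079*n-.0007*ux,RN))
E
```

```text
clock: 6.6
position: [0.6014, -0.0628, 0.0651]
tcp_rot: [0.984, 0.033, 0.174, -0.006]
contact_force: [-0.2, 1.2, -0.6]
grip_width: 0.192
finger_force: 59.1
(array([-0.0005,  0.0014,  0.0099]), array([ 0.0001, -0.0018, -0.    ]))
```

Converted, 0.003 m / 0.5 = 0.006, 0.0012 m / 0.5 = 0.0024.

```bash
echo '{"motion": [[-0.0008,0.0024,0.006,0,0,0,0],[0,0,0,0,0,0,0],[0,0,0,0,0,0,0],[0,0,0,0,0,0,0]]}' | python3 shift.py
python3 - <<'E'
from h import *
print(toolmove(F+.0079*n-.0007*ux,RN))
E
echo '{"motion": [[0,0,0.006,0,0,0,0],[0,0,0.004,0,0,0,0],[0,0,0.002,0,0,0,0],[0,0,0,0,0,0,0],[0,0,0,0,0,0,0]]}' | python3 shift.py
python3 - <<'E'
from h import *
print(toolmove(F+.0079*n-.0007*ux,RN),n@ctrl.observe()["contact_force"])
E
```

```text
clock: 6.93
position: [0.6008, -0.0636, 0.0606]
tcp_rot: [0.984, 0.032, 0.173, -0.006]
contact_force: [0.1, 0.1, -0.4]
grip_width: 0.2
finger_force: 59.1
(array([0.0017, 0.0005, 0.0059]), array([-0.0005, -0.0004, -0.0005]))
clock: 7.35
position: [0.6031, -0.0636, 0.0548]
tcp_rot: [0.984, 0.032, 0.173, -0.006]
contact_force: [3.6, -1.2, -1.8]
grip_width: 0.19
finger_force: 58.9
(array([ 0.0015,  0.0004, -0.0003]), array([-0.0003, -0.0007, -0.0005])) -2.9118120400755974
```

Converted, 0.0014 m / 0.5 = 0.0028, 0.0008 m / 0.5 = 0.0016.

```bash
echo '{"motion": [[0.0028,0.0006,0,0,0,0,0],[0,0,0.0016,0,0,0,0],[0,0,0,0,0,0,0],[0,0,0,0,0,0,0]]}' | python3 shift.py
python3 - <<'E'
from h import *
print(toolmove(F+.0079*n-.0007*ux,RN),n@ctrl.observe()["contact_force"])
E
```

```text
clock: 7.68
position: [0.6041, -0.0636, 0.0548]
tcp_rot: [0.984, 0.033, 0.173, -0.006]
contact_force: [-8.3, 0.1, 8.4]
grip_width: 0.188
finger_force: 60.5
(array([ 0.0006,  0.0004, -0.0006]), array([-0.0009,  0.0006, -0.0003])) 10.71720122825044
```

Converted, -0.03 m / 0.5 = -0.06, -0.02 m / 0.5 = -0.04.

```bash
echo '{"motion": [[0,0,-0.001,0,0,0,0.5],[0,0,0,0,0,0,0.7],[0,0,0,0,0,0,0.7],[0,0,0,0,0,0,0.8],[0,0,0,0,0,0,0.8],[0,0,-0.04,0,0,0,0.8],[0,0,-0.06,0,0,0,0.8],[0,0,-0.06,0,0,0,0.8]]}' | python3 shift.py;echo '{"motion": [[-0.04,0,-0.04,0,0,0,1],[-0.04,0,0,0,0,0,1],[0,0,0,0,0,0,1],[0,0,0,0,0,0,1]]}' | python3 shift.py
python3 - <<'E'
from h import *
ci,im=shot("wrist","m1.png");p=proj(ci,F+.01*n)[0];print(p)
def pl(px,h):
    o,d=ray(ci,px); t=((F+h*n-o)@n)/(d@n); return o+d*t[:,None]
e,b,pads=module(im,p);print(e,pads)
c=lambda P:[(P-F)@ux,(P-F)@uy,(P-F)@n]
print("disc rim centre in nest",c(pl(e[0],.006)[0]),"block",c(pl(b[0],.022)[0]),[(a,c(pl(x,.006)[0])) for a,x in pads])
q=im[max(int(p[1])-120,0):int(p[1])+120,max(int(p[0])-150,0):int(p[0])+150];cv2.imwrite("pics/m1c.png",cv2.resize(q,None,fx=2,fy=2))
E
```

```text
clock: 8.35
position: [0.5755, -0.0651, 0.1292]
tcp_rot: [0.985, 0.032, 0.171, -0.007]
contact_force: [1.0, 0.3, 0.7]
grip_width: 0.794
finger_force: 0.0
clock: 8.68
position: [0.5321, -0.0684, 0.1349]
tcp_rot: [0.984, 0.032, 0.173, -0.006]
contact_force: [-0.6, 0.7, 0.1]
grip_width: 1.0
finger_force: 0.0
[320.7879 183.9187]
((319.2496337890625, 182.47129821777344), (97.47367095947266, 97.94697570800781), 5.9376220703125) [(240, array([319.1667, 150.1542])), (174, array([319.069 , 216.9943]))]
disc rim centre in nest [np.float64(0.0005769959309229705), np.float64(0.0010699921196219916), np.float64(0.005999999999999993)] block [np.float64(-0.0003821544966284997), np.float64(0.0012274488123360512), np.float64(0.021999999999999992)] [(240, [np.float64(0.02261853196988126), np.float64(0.0011117269263864903), np.float64(0.006000000000000009)]), (174, [np.float64(-0.02423047486576504), np.float64(0.001218219279453304), np.float64(0.005999999999999991)])]
```

View pics/m1c.png

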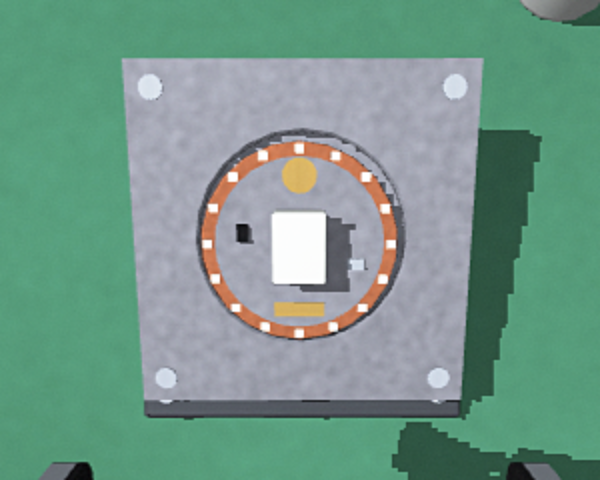

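The module is lying in the pocket: disc centre crop (300,240), round pad upslope at crop (300,175), evenly inside the rim and let go. Measured, it is off centre by about 1 mm. Now to the probe.

Converted, -0.039 m / 0.5 = -0.078, -0.035 m / 0.5 = -0.07, -0.116 rad / 3.1416 = -0.0369.

```bash
echo '{"motion": [[0,0,-0.07,-0.0013,-0.0369,0.0068,1],[0,0,-0.07,-0.0013,-0.0369,0.0068,1],[0,0,-0.07,-0.0013,-0.0369,0.0068,1],[-0.016,-0.078,0,0,0,0,1],[-0.016,-0.078,0,0,0,0,1],[-0.016,-0.078,0,0,0,0,1],[-0.016,-0.078,0,0,0,0,1],[-0.016,-0.078,0,0,0,0,1]]}' | python3 shift.py >/dev/null; echo '{"motion": [[-0.016,-0.078,0,0,0,0,1],[-0.016,-0.078,0,0,0,0,1],[-0.016,-0.04,0,0,0,0,1],[0,0,0,0,0,0,1],[0,0,0,0,0,0,1],[0,0,0,0,0,0,1]]}' | python3 shift.py
python3 - <<'E'
from h import *
import json
ci,im=shot("wrist","p1.png");json.dump({k:np.array(v).tolist() for k,v in ci.items()},open("p1.json","w"));print(proj(ci,[[.488,.299,.135],[.488,.299,.075]]),toolmove([.488,.299,.2],down(0)))
E
echo '{"motion": [[0,-0.07,0,0,0,0,1],[0,-0.07,0,0,0,0,1],[0,0,0,0,0,0,1],[0,0,0,0,0,0,1]]}' | python3 shift.py
python3 - <<'E'
from h import *
import json
ci,im=shot("wrist","p2.png");json.dump({k:np.array(v).tolist() for k,v in ci.items()},open("p2.json","w"));print(proj(ci,[[.488,.299,.135],[.488,.299,.075]]),toolmove([.488,.299,.2],down(0)))
a=cv2.imread("pics/p1.png");cv2.imwrite("pics/p12.png",np.hstack([a[20:320,240:640],im[20:320,100:500]]))
E
```

```text
clock: 9.9
position: [0.4449, 0.223, 0.2366]
tcp_rot: [1.0, 0.001, -0.0, 0.0]
contact_force: [0.2, 0.3, -0.8]
grip_width: 0.999
finger_force: 0.0
[[212.555  181.3207]
 [233.1094 174.2424]] (array([ 0.043 , -0.0765,  0.0366]), array([0.0006, 0.0003, 0.0003]))
clock: 10.28
position: [0.4448, 0.2931, 0.2365]
tcp_rot: [1.0, 0.001, -0.0, 0.0]
contact_force: [0.3, -0.8, 0.1]
grip_width: 1.0
finger_force: 0.0
[[312.043  181.3865]
 [313.3948 174.2901]] (array([ 0.0431, -0.0067,  0.0366]), array([0.0008, 0.0004, 0.0003]))
```

View pics/p12.png

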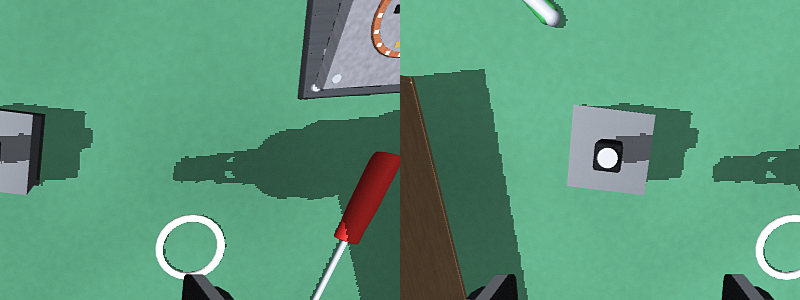

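In p2 the steel cap is at full picture (307,178) on the black handle, with the stand's top around it at (312,168), turned slightly. In p1 the cap is near (210,181). Next: triangulate the cap and get the handle's yaw.

```bash
python3 - <<'E'
from h import *
import json
V=[]
for nme,g0 in(("p1",(212,181)),("p2",(308,180))):
    ci=json.load(open(nme+".json"));im=cv2.imread(f"pics/{nme}.png");hsv=cv2.cvtColor(im,cv2.COLOR_BGR2HSV)
    yy,xx=np.mgrid[:480,:640];near=np.hypot(xx-g0[0],yy-g0[1])<22
    W=((hsv[...,1]<40)&(hsv[...,2]>215)&near).astype(np.uint8)
    k,l,st,ce=cv2.connectedComponentsWithStats(W);i=1+np.argmax(st[1:,4]);V.append((ci,ce[i]));print(ce[i],st[i])
    D=((hsv[...,2]<50)&near).astype(np.uint8)|(l==i).astype(np.uint8)
    c=max(cv2.findContours(D,0,2)[0],key=cv2.contourArea);b=cv2.minAreaRect(c);print("handle",b)
p,e=tri(V);print("cap",p,e, [plane(ci,x,.139) for ci,x in V])
ci,im=V[1][0],cv2.imread("pics/p2.png");hsv=cv2.cvtColor(im,cv2.COLOR_BGR2HSV)
c,s=V[1][1],60
G=((hsv[...,1]<40)&(hsv[...,2]>110)).astype(np.uint8);yy,xx=np.mgrid[:480,:640];G[np.hypot(xx-312,yy-170)>s]=0
b=cv2.minAreaRect(max(cv2.findContours(G,0,2)[0],key=cv2.contourArea));print("stand top",b);q=plane(ci,cv2.boxPoints(b),.075);print(q,q.mean(0),np.linalg.norm(np.diff(q,axis=0),axis=1))
E
```

```text
[205.6386 177.5607] [196 168  20  20 321]
handle ((214.0, 176.0), (32.0, 38.0), 90.0)
[307.1234 177.519 ] [298 168  20  20 316]
handle ((307.6230773925781, 175.01541137695312), (28.031848907470703, 31.876924514770508), 7.125016689300537)
cap [0.491  0.3023 0.1391] 3.808771306542102e-05 [array([[0.491 , 0.3023, 0.139 ]]), array([[0.4911, 0.3023, 0.139 ]])]
stand top ((309.1000061035156, 169.70001220703125), (82.48309326171875, 81.4908218383789), 7.125016689300537)
[[0.4608 0.3441 0.075 ]
 [0.5295 0.3327 0.075 ]
 [0.5214 0.2635 0.075 ]
 [0.4516 0.2706 0.075 ]] [0.4908 0.3027 0.075 ] [0.0696 0.0696 0.0702]
```

Converted, 0.03 m / 0.5 = 0.06, 0.0231 m / 0.5 = 0.0462, 0.062 rad / 3.1416 = 0.0197.

```bash
echo '{"motion": [[0.0462,-0.0092,0,0,0,0,1],[0.0462,-0.0092,0,0,0,0.0197,1],[0,0,0.06,0,0,0.0197,1],[0,0,0.06,0,0,0,1],[0,0,0,0,0,0,1],[0,0,0,0,0,0,1]]}' | python3 shift.py
python3 - <<'E'
from h import *
print(toolmove([.491,.3023,.088],down(-7.1)))
E
```

```text
clock: 10.83
position: [0.4896, 0.3001, 0.1752]
tcp_rot: [0.998, -0.062, -0.002, 0.001]
contact_force: [0.9, -0.3, 0.6]
grip_width: 1.001
finger_force: 0.0
(array([ 0.0015, -0.0026,  0.0871]), array([ 0.003 ,  0.004 , -0.0008]))
```

Converted, 0.035 m / 0.5 = 0.07, 0.03 m / 0.5 = 0.06.

```bash
echo '{"motion": [[0.0024,-0.0044,0.07,0,0,0,1],[0,0,0.06,0,0,0,1],[0,0,0.044,0,0,0,1],[0,0,0,0,0,0,1],[0,0,0,0,0,0,1]]}' | python3 shift.py
python3 - <<'E'
from h import *
print(toolmove([.491,.3023,.088],down(-7.1)))
E
```

```text
clock: 11.25
position: [0.4923, 0.3039, 0.0912]
tcp_rot: [0.998, -0.062, -0.0, 0.0]
contact_force: [0.5, 0.7, 0.2]
grip_width: 1.0
finger_force: 0.0
(array([-0.001 ,  0.0018,  0.0032]), array([0.0003, 0.0002, 0.0005]))
```

Units first: shifts go in shares of 0.5 m and turns go in shares of pi rad. So 0.003 m / 0.5 = 0.006, 0.001 m / 0.5 = 0.002.

```bash
echo '{"motion": [[-0.001,0.002,0.006,0,0,0,1],[0,0,0,0,0,0,0.2],[0,0,0,0,0,0,0],[0,0,0,0,0,0,0],[0,0,0,0,0,0,0],[0,0,0,0,0,0,0],[0,0,0,0,0,0,0],[0,0,0,0,0,0,0]]}' | python3 shift.py;echo '{"motion": [[0,0,0,0,0,0,0],[0,0,0,0,0,0,0],[0,0,0,0,0,0,0]]}' | python3 shift.py
```

```text
clock: 11.92
position: [0.4916, 0.3036, 0.0874]
tcp_rot: [0.998, -0.062, 0.0, -0.0]
contact_force: [-0.4, -0.3, 4.5]
grip_width: 0.224
finger_force: 58.7
clock: 12.17
position: [0.4916, 0.3036, 0.0874]
tcp_rot: [0.998, -0.062, 0.0, -0.0]
contact_force: [-1.4, -1.2, 5.9]
grip_width: 0.223
finger_force: 58.9
```

Converted, -0.035 m / 0.5 = -0.07, -0.025 m / 0.5 = -0.05.

```bash
echo '{"motion": [[0,0,-0.02,0,0,0,0],[0,0,-0.05,0,0,0,0],[0,0,-0.07,0,0,0,0],[0,0,-0.07,0,0,0,0],[0,0,-0.04,0,0,0,0],[0,0,0,0,0,0,0],[0,0,0,0,0,0,0],[0,0,0,0,0,0,0]]}' | python3 shift.py
python3 - <<'E'
from h import *
pad=F+.0227*ux+.0009*uy+.006*n
print(pad,pad+(.0784+.03)*n,toolmove(pad+(.0784+.03)*n+.0004*ux,RN),ctrl.observe()["q"])
ci,im=shot("wrist","t1.png");o=ctrl.observe();r=R.from_quat(o["tcp_rot"])
print(proj(ci,o["position"]+r.apply([[0,0,.0784],[0,0,.0624],[0,0,.0124]])))
cv2.imwrite("pics/t1c.png",cv2.resize(im[200:400,220:420],None,fx=3,fy=3))
E
```

```text
clock: 12.83
position: [0.4907, 0.3031, 0.2107]
tcp_rot: [0.998, -0.062, -0.001, 0.0]
contact_force: [0.3, -0.2, -1.6]
grip_width: 0.224
finger_force: 58.7
[ 0.627  -0.0615  0.0618] [ 0.5901 -0.064   0.1637] (array([0.1442, 0.352 , 0.047 ]), array([ 0.0337,  0.3486, -0.1875])) [0.4644 0.0799 1.5798 0.     1.4837 2.1584]
[[320.7648 249.7169]
 [320.8583 257.165 ]
 [321.2614 289.2462]]
```

View pics/t1c.png

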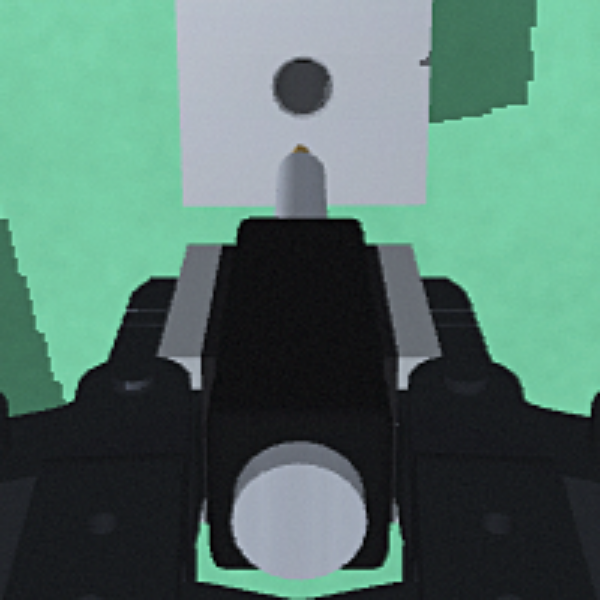

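The probe is held straight: the tip is at crop (301,147), full picture (320,249), where the model predicts it. Carry it over the module.

Converted, 0.0385 m / 0.5 = 0.077, 0.016 m / 0.5 = 0.032.

```bash
echo '{"motion": [[0.032,0.077,0,0,0,0,0],[0.032,0.077,0,0,0,0,0],[0.032,0.077,0,0,0,0,0],[0.032,0.077,0,0,0,0,0],[0.032,0.077,0,0,0,0,0],[0.032,0.077,0,0,0,0,0],[0.032,0.077,0,0,0,0,0],[0.032,0.077,0,0,0,0,0]]}' | python3 shift.py >/dev/null; echo '{"motion": [[0.032,0.088,0,0,0,0,0],[0,0,0,0.0036,0.0369,-0.0199,0],[0,0,0,0.0036,0.0369,-0.0199,0],[0,0,0,0.0036,0.0369,-0.0199,0],[0,0,0,0,0,0,0],[0,0,0,0,0,0,0],[0,0,0,0,0,0,0]]}' | python3 shift.py
python3 - <<'E'
from h import *
pad=F+.0227*ux+.0009*uy+.006*n
print(toolmove(pad+(.0784+.03)*n+.0004*ux,RN))
E
```

```text
clock: 14.13
position: [0.59, -0.0585, 0.2122]
tcp_rot: [0.986, 0.027, 0.163, -0.006]
contact_force: [1.9, 0.1, -1.1]
grip_width: 0.225
finger_force: 59.2
(array([-0.0154,  0.0056,  0.0459]), array([ 0.0016,  0.0199, -0.0122]))
```

Converted, 0.02 m / 0.5 = 0.04, -0.0154 m / 0.5 = -0.0308, 0.02 rad / 3.1416 = 0.0064.

```bash
echo '{"motion": [[-0.0308,0.0112,0.02,0.0005,0.0064,-0.0038,0],[0,0,0.04,0,0,0,0],[0,0,0.02,0,0,0,0],[0,0,0,0,0,0,0],[0,0,0,0,0,0,0],[0,0,0,0,0,0,0]]}' | python3 shift.py
python3 - <<'E'
from h import *
pad=F+.0227*ux+.0009*uy+.006*n
print(toolmove(pad+(.0784+.03)*n+.0004*ux,RN))
E
```

```text
clock: 14.63
position: [0.5904, -0.0638, 0.1707]
tcp_rot: [0.984, 0.034, 0.174, -0.006]
contact_force: [-0.3, -0.5, -1.6]
grip_width: 0.227
finger_force: 59.2
(array([-0.0023,  0.0001,  0.0065]), array([-0.0002, -0.0028,  0.002 ]))
```

Converted, 0.015 m / 0.5 = 0.03, -0.002 m / 0.5 = -0.004, 0.002 rad / 3.1416 = 0.0006.

```bash
echo '{"motion": [[-0.004,0,0.03,0,-0.0009,0.0006,0],[0,0,0.016,0,0,0,0],[0,0,0.006,0,0,0,0],[0,0,0,0,0,0,0],[0,0,0,0,0,0,0],[0,0,0,0,0,0,0]]}' | python3 shift.py
python3 - <<'E'
from h import *
pad=F+.0227*ux+.0009*uy+.006*n
print(toolmove(pad+.0784*n+.0004*ux,RN),ctrl.observe()["contact_force"])
ci,im=shot("wrist","c1.png");print("pad px",proj(ci,pad),"tip px",proj(ci,ctrl.observe()["position"]+R.from_quat(ctrl.observe()["tcp_rot"]).apply([-.0004,0,.0784])))
hsv=cv2.cvtColor(im,cv2.COLOR_BGR2HSV);Y=cv2.inRange(hsv,(18,90,120),(28,255,255));k,l,st,ce=cv2.connectedComponentsWithStats(Y)
print([(st[i],ce[i]) for i in range(1,k) if st[i,4]>30 and abs(ce[i][0]-320)<60])
cv2.imwrite("pics/c1c.png",cv2.resize(im[190:320,255:385],None,fx=4,fy=4))
E
```

```text
clock: 15.13
position: [0.5964, -0.0635, 0.145]
tcp_rot: [0.984, 0.032, 0.173, -0.006]
contact_force: [-1.0, -0.6, -1.5]
grip_width: 0.227
finger_force: 59.2
(array([0.0008, 0.0001, 0.0102]), array([-0.0001, -0.    , -0.0003])) [-1.0048 -0.58   -1.5175]
pad px [[320.4377 244.6183]] tip px [[320.4296 249.9738]]
[(array([313, 237,  16,  15, 189], dtype=int32), array([320.4709, 243.9841]))]
```

View pics/c1c.png

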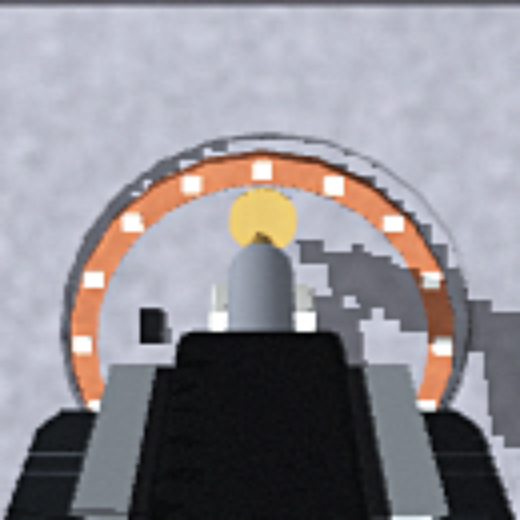

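The pad is at crop (263,218), full picture (321,244), as predicted, with the probe tip in line with it at crop (261,236), about 10 mm above. The bar pad is hidden on the other side. Descend.

Converted, 0.004 m / 0.5 = 0.008, 0.0008 m / 0.5 = 0.0016.

```bash
echo '{"motion": [[0.0016,0,0.008,0,0,0,0],[0,0,0.008,0,0,0,0],[0,0,0,0,0,0,0],[0,0,0,0,0,0,0],[0,0,0,0,0,0,0],[0,0,0,0,0,0,0]]}' | python3 shift.py
cat > z.py <<'E'
from h import *
pad=F+.0227*ux+.0009*uy+.006*n
print(toolmove(pad+.0784*n+.0004*ux,RN),n@ctrl.observe()["contact_force"])
E
python3 z.py; echo '{"motion": [[0,0,0.004,0,0,0,0],[0,0,0.002,0,0,0,0],[0,0,0.002,0,0,0,0],[0,0,0,0,0,0,0],[0,0,0,0,0,0,0],[0,0,0,0,0,0,0]]}' | python3 shift.py; python3 z.py
```

```text
clock: 15.68
position: [0.5996, -0.0632, 0.1369]
tcp_rot: [0.984, 0.032, 0.173, -0.006]
contact_force: [0.4, 0.8, -0.1]
grip_width: 0.223
finger_force: 59.2
(array([0.0006, 0.0001, 0.0016]), array([-0.0004,  0.0008, -0.0005])) -0.2764236121530728
clock: 16.18
position: [0.601, -0.0631, 0.1333]
tcp_rot: [0.984, 0.032, 0.173, -0.006]
contact_force: [-0.2, 0.2, 0.7]
grip_width: 0.226
finger_force: 59.2
(array([ 0.0004,  0.0001, -0.0023]), array([-0.0003,  0.0005, -0.0004])) 0.7256823548592118
```

Converted, 0.0012 m / 0.5 = 0.0024, 0.0003 m / 0.5 = 0.0006.

```bash
echo '{"motion": [[0.0006,0,0.0024,0,0,0,0],[0,0,0.0024,0,0,0,0],[0,0,0,0,0,0,0],[0,0,0,0,0,0,0],[0,0,0,0,0,0,0],[0,0,0,0,0,0,0]]}' | python3 shift.py; python3 z.py
for i in 1 2 3; do echo '{"motion": [[0,0,0,0,0,0,0]]}' | python3 shift.py >/dev/null; python3 z.py; done
python3 - <<'E'
from h import *
im=shot("wrist","d1.png")[1]; t=shot("scene","d2.png")
p=proj(t[0],F+.0227*ux+.03*n)[0].astype(int)
a=cv2.resize(im[200:290,275:365],(540,540),interpolation=cv2.INTER_CUBIC);b=cv2.resize(t[1][p[1]-45:p[1]+45,p[0]-20:p[0]+20],(240,540),interpolation=cv2.INTER_CUBIC)
cv2.imwrite("pics/d.png",np.hstack([a,b]))
E
```

```text
clock: 16.68
position: [0.602, -0.0631, 0.131]
tcp_rot: [0.984, 0.032, 0.173, -0.006]
contact_force: [-0.6, 0.0, 0.5]
grip_width: 0.228
finger_force: 59.3
(array([ 0.0003,  0.0001, -0.0048]), array([-0.0003,  0.0008, -0.0004])) 0.6965147203461435
(array([ 0.0003,  0.0002, -0.0048]), array([-0.0004,  0.0008, -0.0004])) 0.6983556083298976
(array([ 0.0003,  0.0001, -0.0048]), array([-0.0004,  0.0007, -0.0005])) 1.0394594281362188
(array([ 0.0003,  0.0001, -0.0048]), array([-0.0004,  0.0008, -0.0005])) 0.39543887060413757
```

View pics/d.png

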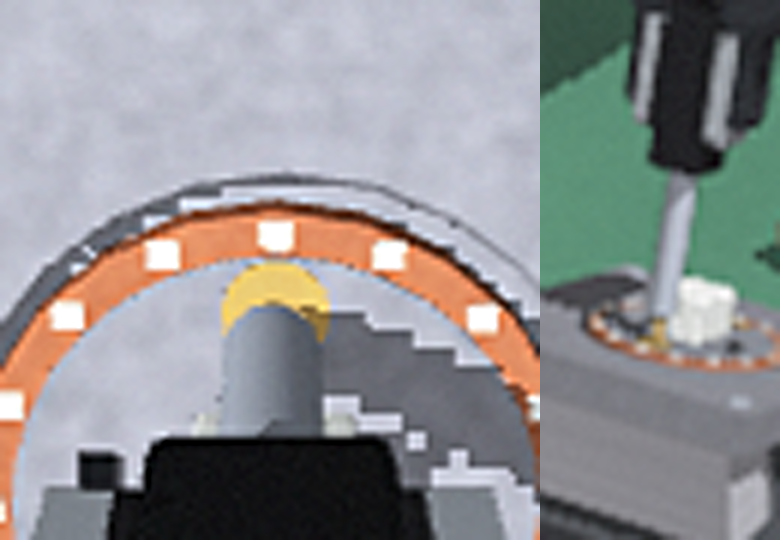

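The barrel end is just above the round pad, whose gold disc is at crop (275,310). In the scene crop the probe stands square on the pad at (660,330), clear of the white block. Geometry gives the plunger 4.8 mm in; the force change of about 1.9 N agrees. Handing in.

```bash
python3 -c "
from cell import ctrl, eyes, job
print(job.hand_in())"
```

```text
the job is handed in; nothing more can be done
None
```

The job is handed in, with no verdict shown: the module lies home in the pocket and is let go, and the probe is held square on the round pad with its plunger about 4.8 mm in (about 2 N, both estimated from the arm pose and wrist force).

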